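Hold the loupe over the mounted specimen

TASK

Stand the green mounted specimen upright and centred on the little rubber-faced inspection pedestal and let go of it. Then pick up the folding loupe with the black lens ring, lying near the front edge at the right, by its grey case, carry it over the things in between and hold it level with its lens centred over the specimen, its underside about 15 mm above the specimen's top face, touching nothing but your gripper; finish while still holding it there. Leave everything else on the bench as it stands.

Things in the scene. Friction and masses are not known exactly. Their poses are not given: they have to be found in the camera images.
- specimen_green: green mounted metallographic specimen: upright cylinder, 30 mm diameter, 22 mm high, 28 g, a small grey metal patch in its top face; origin at the centre of its underside, z up its axis. One of three look-alike specimens on the left part of the bench.
- pedestal: fixed inspection pedestal: dark round base 60 mm in diameter and 9 mm high (a 48 mm step to 12 mm), grey metal post 15 mm in diameter with a 19 mm collar 28 to 34 mm up, round table 24 mm in diameter with a black rubber face, 60 mm above the bench; origin at the centre of its underside, z up.
- pedestal_top (a point): centre of the pedestal's flat rubber face, 60 mm above the bench; z up.
- loupe: folding magnifier opened out and lying flat on the right part of the bench, 34 x 73 x 10 mm, 60 g: a light metal-grey case (24 mm wide in x, from y = -3 to +37 mm, all 10 mm thick, grasp it across x at about y = +20 mm) and a round black lens ring (34 mm outside diameter, 10 mm thick) centred at y = -19.5 mm. Origin on the underside, z up through the lens.
- lens_underside (a point): centre of the lens at the underside of its ring, at (0, -19.5, 0) mm in the loupe's frame; axes as the loupe's. Above and behind the loupe's place the microscope overhangs: its eyepieces come forward to x = 0.53 m at y = -0.15 to -0.28 m, 0.40 m and more above the bench.
- specimen_orange: orange mounted specimen, 30 mm diameter, 19 mm high, to be left alone; origin at the centre of its underside.
- specimen_black: black mounted specimen, 30 mm diameter, 19 mm high, to be left alone; origin at the centre of its underside.
- powder_jar: white jar with a red lid, 62 mm diameter, 78 mm high, standing between the loupe and the pedestal, to be left alone; origin at the centre of its underside.
- v_block: black steel V-block, 68 x 50 x 52 mm high, standing between the specimens and the pedestal, to be left alone; origin at the centre of its underside.
- polish_bottle: white bottle with a black cap, 46 mm diameter, 97 mm high, behind the work, to be left alone; origin at the centre of its underside.
- check_weight: brass check weight with a knob, 30 mm diameter, 34 mm high, behind the pedestal, to be left alone; origin at the centre of its underside.
- mouse: black computer mouse on its mat right of the pedestal, 100 x 58 x 38 mm, does not move; origin at the centre of its underside.
Mind the look-alikes: they are no part of the job. What is shaped like the pedestal but purple is not meant.

How it is judged (in metres and radians):
On the way, in this order (a step that is already met when the one before it is completed fails the run):
1. the green specimen stands released, upright and centred on the pedestal (horizontal distance between specimen_green and pedestal_top below 0.006 m and z of specimen_green in the frame of pedestal_top between -0.003 and 0.003 m and angle between specimen_green's own z axis and vertical below 0.1 rad and contact force between specimen_green and the arm below 0.05 N and contact force between specimen_green and the fingers below 0.05 N and linear speed of specimen_green below 0.02 m/s), for 0.3 s.
2. the loupe has been lifted in the gripper (height (world z) of loupe above 0.06 m and contact force between loupe and the fingers above 1 N), for 0.2 s.
At the end, for the whole second after the job is handed in: Green specimen untouched, at rest on the pedestal: height within 3 mm, axis within 6 mm, tilt under 0.1 rad. Loupe held still (finger force over 1 N), level within 0.15 rad, lens within 7 mm of the specimen's axis, underside 7 to 23 mm above its top, touching nothing but the gripper (all of step 1 and horizontal distance between lens_underside and specimen_green below 0.007 m and z of lens_underside in the frame of specimen_green between 0.029 and 0.045 m and angle between loupe's own z axis and vertical below 0.15 rad and contact force between loupe and the fingers above 1 N and linear speed of loupe below 0.02 m/s and contact force between loupe and specimen_green below 0.05 N and contact force between loupe and pedestal below 0.05 N and contact force between loupe and specimen_orange below 0.05 N and contact force between loupe and specimen_black below 0.05 N and contact force between loupe and powder_jar below 0.05 N and contact force between loupe and v_block below 0.05 N and contact force between loupe and polish_bottle below 0.05 N and contact force between loupe and check_weight below 0.05 N); the arm keeps its last pose, push and grip.
It fails at once if another specimen or a bystander shifted by more than 20 mm (distance of any of specimen_orange, specimen_black, powder_jar, v_block, polish_bottle, check_weight from where it was at the start of the episode above 0.02 m).
It fails at once if the loupe struck the specimen on the pedestal (contact force between loupe and specimen_green above 4 N).
It also fails if it takes over 64 s, if anything falls off the work surface, if the arm or the gripper's body presses on something with over 40 N, if the wrist force passes 120 N, or if a joint passes its speed limit or range.

ROBOT

A 6-joint arm with a two-finger parallel gripper is mounted at the origin on a cart in front of the work surface, level with it; the furniture and walls round the work are solid. World frame = base frame: x ahead of the robot, y to its left, z up, the work surface at z = 0. Lengths are in mm, angles in rad, forces in N, time in s.
With the tool pointing down it reaches from about 350 to 975 mm from the base axis. Payload 7.1 kg.
Tool frame: the origin (TCP) lies between the finger pads; the fingertips stand 14 mm ahead of it and the grasp point (between the pads) lies 5 mm behind it; z points along the fingers, y is the line along which they close (so a half turn about z gives the same grasp; the last joint's range is limited). The gripper opens to 88 mm and grips with 3 to 60 N. Pads are 20 mm wide; open, the fingers measure 115 mm over their backs; the gripper's body (75 mm by 178 mm) begins 61 mm behind the grasp point.
Start: joints at [-1.182, 0.423, 1.63, -0, 1.089, -0.019], TCP at [247.885, -573.723, 236.675] pointing down, gripper open.
Joint ranges: [-3, 3], [-0.9, 2.11], [0.09, 2.58], [-1.31, 4.45], [0.11, 2.69], [-2.54, 2.54]. Speed limits (rad/s): [2.39, 2.39, 3.01, 3.14, 3.14, 3.14].

INTERFACE

Orientations are given as a rotation vector (axis times angle).
In Python, from workcell import ctrl gives the robot as it stands. The module is installed in compiled form; this text tells all that it offers.
- The arm moves only by the tool servo_tool, never from a script. Its argument "plan" is a list of rows, each a list of 3 entries, a list of its own where there are three numbers: the closure, from 0 (fully open) to 1 (shut), then the shift along the world's x, y, z in mm, then the turn about the world's z in degrees. In form: [[hand, [x, y, z], yaw], ...]. A call has 1 to 10 rows; each row is the pose to reach, as a shift and turn from the pose commanded when the call began; what a row does not reach only later rows make up. A row lasts 1/12 s, in which the tool goes at most 41.7 mm and 7.16 degrees, less where a joint would pass 70% of its speed; a pose out of reach is approached as far as the arm can. A call with a gripper value outside its range is refused whole. The fingers move at their own pace and stop on an object; the grip force is fixed at half the most. Time passes only in rows, so rows that repeat a pose let the fingers close. It gives the time, the measured TCP pose, the force, the opening and the grip force at its end, in the units of the state.
- ctrl.get_obs(): the state, without advancing time (a new reading comes with each control period).
- ctrl.get_image(name): name is "scene" or "top" or "wrist"; returns the picture (400x640x3 uint8, blue, green, red); there is no depth.
- ctrl.camera_info(name): a dict with "fovy" (degrees; the focal length in pixels is half the picture's height over the tangent of half this angle, whatever the lens; pixels are square), "cx", "cy" (the principal point, pixels), "k1" (the pictures are not rectified: a ray, as slopes to the right and down, at radius r is drawn at 1 + k1 r^2 times it, then the intrinsics apply), "rvec" (rotation vector, rad) and "tvec" (3), from world to camera coordinates, as OpenCV has them; the wrist camera has in their place "T_tool_cam" (4x4, takes a point from camera to tool coordinates, whose origin is the TCP and whose axes are the flange's). Camera axes: x right, y down, z forward; pixel columns grow to the right and rows downward; lengths in mm; the calibration is good to about 2 mm. A picture is of the moment at which its call begins: read the wrist's pose just before it. camera_info takes no time and is no camera call.
- ctrl.close_job(): hands the job in; it is judged then, once.
The state is a dict: "t": time; "qpos": joint angles; "qvel": joint speeds; "joint_torque": joint torques, N m; "ee_pos": TCP position; "orientation": TCP orientation; "ft_force": force on the tool from outside, world axes, zero at the start; "moment": the same for the moment, N m; "width": finger opening in mm; "grasp_force": force on a finger pad.
Only numpy, scipy, OpenCV 4.12 (cv2) and the standard library are available. Lean on these libraries where they do the work, as an engineer would, in place of code of your own. Each camera call takes 0.05 s, during which the arm holds its last target. There are 200 camera calls.

## Working session

There is one attempt and no reset: what is moved stays moved. The work goes in short steps, Python scripts to look and compute and a tool call to move; the robot and the scene stay as the last step left them, time stands still between calls to the robot, and variables do not carry over. Pictures are saved under pics/ and viewed, at most 10 in all, crops included, and the job is handed in when it is done.

Besides the shell and the picture viewer there is one more tool, called after "Request:" as name(argument=value, ...), one argument or row to a line, values as JSON. servo_tool: Moves the arm, as the interface text tells. Its arguments: {"type":"object","properties":{"plan":{"type":"array"}},"required":["plan"]}

```bash
mkdir -p pics; cat > h.py <<'E'
import numpy as np, cv2
from scipy.spatial.transform import Rotation as R
from workcell import ctrl
def cam(name,obs=None):
    i=ctrl.camera_info(name); f=200/np.tan(np.radians(i["fovy"])/2)
    if "rvec" in i:
        Rm=R.from_rotvec(np.ravel(i["rvec"])).as_matrix(); t=np.ravel(i["tvec"])
    else:
        T=np.array(i["T_tool_cam"]); W=np.eye(4); W[:3,:3]=R.from_rotvec(obs["orientation"]).as_matrix(); W[:3,3]=obs["ee_pos"]
        M=np.linalg.inv(W@T); Rm=M[:3,:3]; t=M[:3,3]
    return dict(f=f,cx=i["cx"],cy=i["cy"],k1=i["k1"],R=Rm,t=t)
def toworld(c,uv,z):
    d=(np.array(uv,float)-[c["cx"],c["cy"]])/c["f"]; s=d.copy()
    for _ in range(30): s=d/(1+c["k1"]*(s@s))
    ray=c["R"].T@np.array([s[0],s[1],1]); o=-c["R"].T@c["t"]
    return o+ray*(z-o[2])/ray[2]
def topix(c,p):
    q=c["R"]@np.array(p,float)+c["t"]; s=q[:2]/q[2]
    return s*(1+c["k1"]*(s@s))*c["f"]+[c["cx"],c["cy"]]
E
python3 - <<'E'
from h import *
for n in("scene","top"):
    cv2.imwrite(f"pics/{n}0.png",ctrl.get_image(n)); c=cam(n); print(n,c["f"],c["k1"],-c["R"].T@c["t"])
o=ctrl.get_obs(); print(o); print(ctrl.camera_info("wrist"))
E
```

```text
scene 489.3678605027205 -0.039832193247918285 [-143.23606326  451.04838261 1065.1595493 ]
top 393.85601534293005 0.0061699806755867335 [ 393.89538962  -25.43528001 1346.80417922]
{'t': 0.1, 'qpos': array([-1.18199727e+00,  4.23782252e-01,  1.63060330e+00,  2.57486019e-05,
        1.08860369e+00, -1.89832779e-02]), 'qvel': array([-0.00054858, -0.00155425, -0.00084712, -0.00120576, -0.00049537,
       -0.00023321]), 'joint_torque': array([-3.28891447e-04, -5.45614672e+01, -2.74325109e+01,  6.45350944e-02,
        1.87878020e-02, -4.45037040e-05]), 'ee_pos': array([ 247.71515742, -573.28713909,  235.972325  ]), 'orientation': array([-3.07517336e+00, -6.35816946e-01,  3.67963117e-04]), 'ft_force': array([-0.42058896,  1.14849796, -0.41113428]), 'moment': array([-0.01775115, -0.00489104, -0.02713131]), 'grasp_force': 0.0, 'width': 87.6702278527119}
{'fovy': 69.16862021989739, 'cx': 319.76057240423995, 'cy': 198.46769530255955, 'k1': -0.024438050295674172, 'T_tool_cam': array([[-9.94033579e-04, -9.63864010e-01, -2.66392909e-01,
         7.17568760e+01],
       [ 9.99999488e-01, -1.00883482e-03, -8.12840400e-05,
        -2.97709393e-01],
       [-1.90399682e-04, -2.66392853e-01,  9.63864519e-01,
        -1.49528960e+02],
       [ 0.00000000e+00,  0.00000000e+00,  0.00000000e+00,
         1.00000000e+00]])}
```

View pics/top0.png

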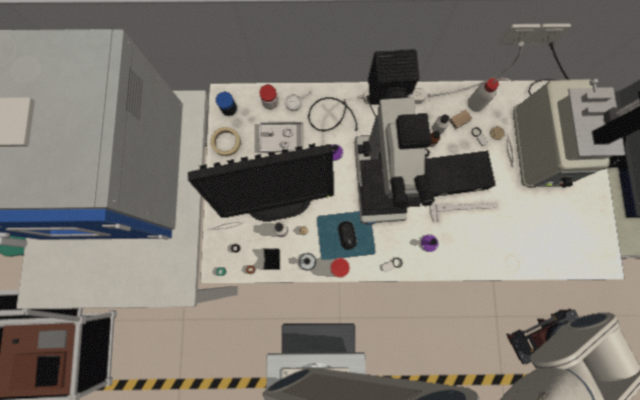

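View pics/scene0.png

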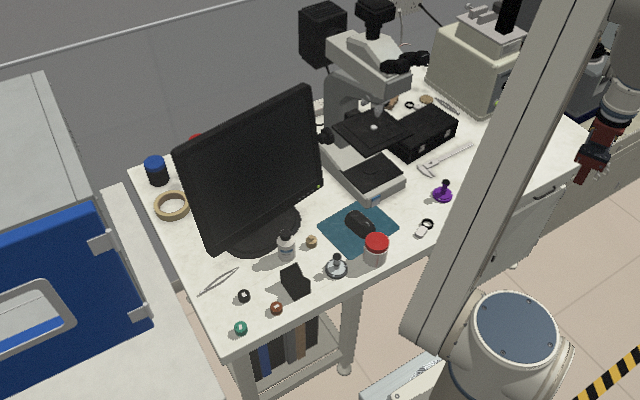

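The top view shows green at (221,272), orange (250,270), black (235,248), V-block (272,259), pedestal (307,262), jar (340,268) and loupe (391,265). I'll enlarge this strip.

```bash
python3 - <<'E'
from h import *
im=cv2.imread("pics/top0.png")
a=cv2.resize(im[225:290,205:335],None,fx=6,fy=6,interpolation=cv2.INTER_CUBIC)[:, :780]
b=cv2.resize(im[250:285,325:410],None,fx=5,fy=5,interpolation=cv2.INTER_CUBIC)
o=np.zeros((a.shape[0]+b.shape[0],780,3),np.uint8); o[:a.shape[0],:a.shape[1]]=a; o[a.shape[0]:,:b.shape[1]]=b
cv2.imwrite("pics/c1.png",o)
c=cam("top")
for n,uv,z in [("green",(221,272),22),("orange",(250,270),19),("black",(235,248),19),("ped",(307,262),60),("vb",(272,259),52),("jar",(340,268),78),("lens",(397,263),10),("case",(387,267),10),("cw",(304,231),34),("bottle",(280,229),97),("purple",(429,243),30)]:
    print(n,toworld(c,uv,z).round(0))
E
```

```text
green [413. 311.  22.]
orange [419. 216.  19.]
black [492. 268.  19.]
ped [441.  25.  60.]
vb [453. 139.  52.]
jar [421. -81.  78.]
lens [ 437. -275.   10.]
case [ 424. -241.   10.]
cw [545.  35.  34.]
bottle [545. 109.  97.]
purple [ 501. -381.   30.]
```

View pics/c1.png

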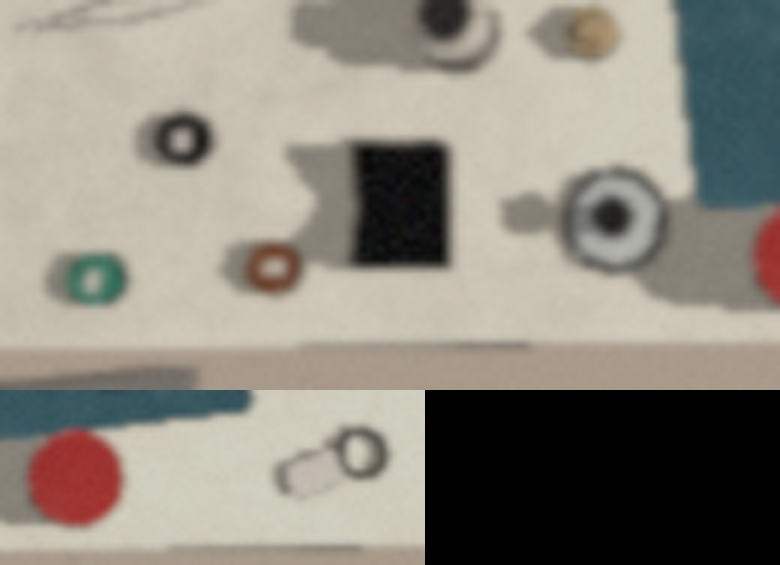

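Request:
servo_tool(
  plan=[
    [0, [20, 25, 0], 5],
    [0, [45, 55, 0], 12],
    [0, [70, 85, 0], 19],
    [0, [95, 115, 0], 26],
    [0, [120, 145, 0], 33],
    [0, [145, 175, 0], 40],
    [0, [170, 205, 0], 47],
    [0, [180, 240, 0], 54],
    [0, [180, 275, 0], 61],
    [0, [180, 310, 0], 67],
  ],
)

```text
t: 0.93
ee_pos: [428.1, -261.8, 236.2]
orientation: [-2.206, -2.236, 0.0]
ft_force: [0.9, 0.1, 0.8]
width: 88.1
grasp_force: 0.0
```

Request:
servo_tool(
  plan=[
    [0, [0, 35, 0], 0],
    [0, [0, 70, 0], 0],
    [0, [0, 105, 0], 0],
    [0, [0, 140, 0], 0],
    [0, [0, 170, 0], 0],
    [0, [0, 190, 0], 0],
    [0, [0, 200, 0], 0],
    [0, [0, 200, 0], 0],
    [0, [0, 200, 0], 0],
    [0, [0, 200, 0], 0],
  ],
)

```text
t: 1.77
ee_pos: [428.1, -64.6, 236.7]
orientation: [2.215, 2.228, -0.0]
ft_force: [0.2, -0.4, -0.2]
width: 88.1
grasp_force: 0.0
```

```bash
python3 - <<'E'
from h import *
o=ctrl.get_obs(); print(o["t"],o["ee_pos"],o["qpos"],R.from_rotvec(o["orientation"]).as_matrix().round(3))
c=cam("wrist",o)
cv2.imwrite("pics/w1.png",ctrl.get_image("wrist"))
for n,p in [("ped",(441,25,60)),("lens",(437,-275,10)),("case",(424,-241,10))]: print(n,topix(c,p).round(0))
E
```

```text
1.7667 [428.07499252 -64.57213767 236.65772519] [-1.77002629e-01  1.36253558e-01  2.03516223e+00 -3.60351916e-04
  9.70064585e-01 -1.82708734e-01] [[-0.006  1.     0.   ]
 [ 1.     0.006 -0.   ]
 [-0.     0.    -1.   ]]
ped [333. 102.]
lens [326. 312.]
case [317. 293.]
```

View pics/w1.png

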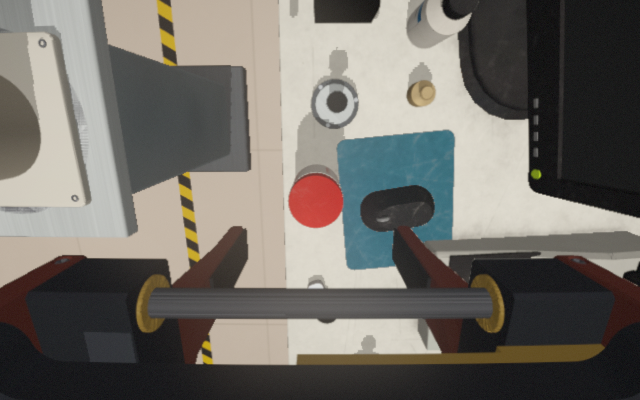

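The wrist view shows the pedestal table at (337,102), the jar lid at (316,200) and the V-block at the top edge. I'll carry on towards green.

```bash
cat >> h.py <<'E'
def blob(im,mask,near,rad):
    m=mask.astype(np.uint8)*255; n,l,s,ce=cv2.connectedComponentsWithStats(m)
    return [(ce[i].round(1),s[i,2:].tolist()) for i in range(1,n) if s[i,4]>40 and np.hypot(*(ce[i]-near))<rad]
E
python3 - <<'E'
from h import *
im=cv2.imread("pics/w1.png"); o=ctrl.get_obs(); c=cam("wrist",o)
for th in (60,75):
    for b in blob(im,im.max(2)<th,(337,102),12): print(th,b,toworld(c,b[0],60).round(1))
E
```

Request:
servo_tool(
  plan=[
    [0, [0, 35, 0], 0],
    [0, [0, 70, 0], 0],
    [0, [0, 105, 0], 0],
    [0, [0, 140, 0], 0],
    [0, [-5, 175, 0], 0],
    [0, [-10, 210, 0], 0],
    [0, [-15, 240, 0], 0],
    [0, [-15, 255, 0], 0],
    [0, [-15, 260, 0], 0],
    [0, [-15, 260, 0], 0],
  ],
)

```text
t: 2.65
ee_pos: [413.4, 196.4, 236.5]
orientation: [2.214, 2.229, -0.0]
ft_force: [0.2, -0.1, -0.3]
width: 87.9
grasp_force: 0.0
```

```bash
python3 - <<'E'
from h import *
o=ctrl.get_obs(); c=cam("wrist",o); print(o["ee_pos"])
im=ctrl.get_image("wrist"); cv2.imwrite("pics/w2.png",im)
p=topix(c,(413,311,22)); print(p)
h=cv2.cvtColor(im,cv2.COLOR_BGR2HSV)
for b in blob(im,(h[...,0]>65)&(h[...,0]<95)&(h[...,1]>80),p,60): print(b,toworld(c,b[0],11),toworld(c,b[0],22))
E
```

```text
[413.36212576 196.38096898 236.54109389]
[321.01903141  81.52296548]
(array([322.7,  80. ]), [24, 27, 387]) [415.05360198 314.01604135  11.        ] [414.96198384 312.69454031  22.        ]
```

View pics/w2.png

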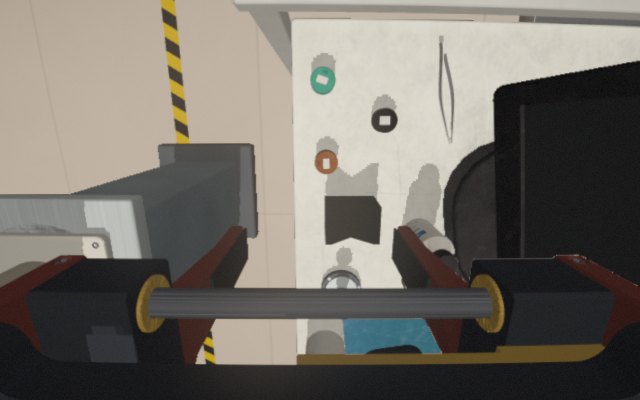

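Green is at (323,80), matching the top-view estimate. The others are where expected. I'll go lower for a closer measurement.

Request:
servo_tool(
  plan=[
    [0, [0, 15, -30], 0],
    [0, [0, 30, -60], 0],
    [0, [0, 40, -90], 0],
    [0, [0, 45, -110], 0],
    [0, [0, 50, -125], 0],
    [0, [2, 50, -130], 0],
    [0, [2, 50, -130], 0],
    [0, [2, 50, -130], 0],
  ],
)

```text
t: 3.37
ee_pos: [415.5, 245.3, 107.0]
orientation: [2.216, 2.227, -0.0]
ft_force: [1.1, -0.1, -0.1]
width: 87.8
grasp_force: 0.0
```

```bash
cat > g.py <<'E'
from h import *
from scipy.optimize import least_squares
def green(z0,guess):
    o=ctrl.get_obs(); c=cam("wrist",o); im=ctrl.get_image("wrist"); h=cv2.cvtColor(im,cv2.COLOR_BGR2HSV)
    m=((h[...,0]>65)&(h[...,0]<95)&(h[...,1]>80)).astype(np.uint8)
    a=np.linspace(0,2*np.pi,40,endpoint=False); ring=np.c_[15*np.cos(a),15*np.sin(a)]
    n,l,s,ce=cv2.connectedComponentsWithStats(m); p=topix(c,(*guess,z0+11))
    i=min((i for i in range(1,n) if s[i,4]>100),key=lambda i:np.hypot(*(ce[i]-p)))
    ct=max(cv2.findContours((l==i).astype(np.uint8),0,1)[0],key=len); hull=cv2.convexHull(ct)
    M=cv2.moments(hull); me=np.array([M["m10"],M["m01"]])/M["m00"]
    def r(x):
        pts=np.array([topix(c,(x[0]+q[0],x[1]+q[1],z)) for z in(z0,z0+22) for q in ring],np.float32)
        M=cv2.moments(cv2.convexHull(pts)); return np.array([M["m10"],M["m01"]])/M["m00"]-me
    x=least_squares(r,guess).x
    print("ee",o["ee_pos"].round(1),"pix",me.round(1),s[i],"pred",p.round(0),"xy",x.round(1)); return im,x
E
python3 - <<'E'
from g import *
im,x=green(0,(414,312))
E
```

```text
ee [415.5 245.3 107. ] pix [320.6 124.2] [303 106  36  38 859] pred [320. 126.] xy [414.8 313.2]
```

Request:
servo_tool(
  plan=[
    [0, [-1, 30, 0], 0],
    [0, [-1, 55, -10], 0],
    [0, [-1, 68, -25], 0],
    [0, [-1, 68, -45], 0],
    [0, [-1, 68, -65], 0],
    [0, [-1, 68, -80], 0],
    [0, [-1, 68, -87], 0],
    [0, [-1, 68, -88], 0],
    [0, [-1, 68, -88], 0],
    [0, [-1, 68, -88], 0],
  ],
)

```text
t: 4.25
ee_pos: [414.7, 314.5, 19.8]
orientation: [2.215, 2.228, 0.003]
ft_force: [-0.4, -0.8, -0.1]
width: 88.0
grasp_force: 0.0
```

```bash
python3 - <<'E'
from g import *
o=ctrl.get_obs();print(o["ee_pos"],o["ft_force"])
E
```

```text
[414.70318535 314.54470834  19.83433115] [-0.43509245 -0.77290343 -0.07909227]
```

Request:
servo_tool(
  plan=[
    [0.4, [0, 0, 0], 0],
    [0.6, [0, 0, 0], 0],
    [0.8, [0, 0, 0], 0],
    [1, [0, 0, 0], 0],
    [1, [0, 0, 0], 0],
    [1, [0, 0, 0], 0],
    [1, [0, 0, 0], 0],
    [1, [0, 0, 0], 0],
  ],
)

```text
t: 4.92
ee_pos: [413.9, 314.3, 18.7]
orientation: [2.214, 2.229, -0.0]
ft_force: [-0.9, -0.2, -0.1]
width: 38.3
grasp_force: 0.0
```

Request:
servo_tool(
  plan=[
    [1, [0, 0, 0], 0],
    [1, [0, 0, 0], 0],
    [1, [0, 0, 0], 0],
    [1, [0, 0, 0], 0],
    [1, [0, 0, 0], 0],
    [1, [0, 0, 0], 0],
  ],
)

```text
t: 5.42
ee_pos: [413.9, 314.3, 18.6]
orientation: [-2.214, -2.228, 0.0]
ft_force: [0.4, 0.5, -0.1]
width: 29.2
grasp_force: 30.0
```

Request:
servo_tool(
  plan=[
    [1, [0, 0, 10], 0],
    [1, [0, 0, 30], 0],
    [1, [0, 0, 55], 0],
    [1, [0, 0, 80], 0],
    [1, [0, 0, 105], 0],
    [1, [0, 0, 120], 0],
    [1, [0, 0, 125], 0],
    [1, [0, 0, 125], 0],
  ],
)

```text
t: 6.08
ee_pos: [414.6, 314.8, 145.4]
orientation: [2.214, 2.228, 0.005]
ft_force: [0.1, -0.2, -1.0]
width: 29.4
grasp_force: 30.0
```

Request:
servo_tool(
  plan=[
    [1, [3, -25, 0], 0],
    [1, [6, -60, 0], 0],
    [1, [9, -95, 0], 0],
    [1, [12, -130, 0], 0],
    [1, [15, -165, 0], 0],
    [1, [18, -200, 0], 0],
    [1, [21, -235, 0], 0],
    [1, [24, -270, 0], 0],
    [1, [26, -305, 0], 0],
    [1, [26, -335, 0], 0],
  ],
)

```text
t: 6.92
ee_pos: [439.1, -22.7, 142.7]
orientation: [-2.214, -2.227, 0.002]
ft_force: [0.4, -0.8, -1.0]
width: 29.4
grasp_force: 30.0
```

Request:
servo_tool(
  plan=[
    [1, [0, -18, 0], 0],
    [1, [0, -25, 0], 0],
    [1, [0, -25, 0], 0],
    [1, [0, -25, 0], 0],
    [1, [0, -25, 0], 0],
  ],
)

```text
t: 7.33
ee_pos: [439.6, -44.8, 143.3]
orientation: [-2.213, -2.229, 0.001]
ft_force: [-0.9, -0.5, -0.8]
width: 29.5
grasp_force: 30.0
```

```bash
python3 - <<'E'
from h import *
o=ctrl.get_obs(); c=cam("wrist",o); print(o["ee_pos"],o["width"])
im=ctrl.get_image("wrist"); p=topix(c,(441,25,60)); print(p)
u,v=p.astype(int); y0=max(v-60,0); cr=im[y0:v+60,u-70:u+70]
ped0=(u-70,y0); print(ped0)
cv2.imwrite("pics/w3.png",np.hstack([cv2.resize(cr,None,fx=4,fy=4),]) )
E
```

```text
[439.5867846  -44.76858828 143.30945628] 29.497232882497702
[323.6313012  122.25101646]
(np.int64(253), np.int64(62))
```

View pics/w3.png

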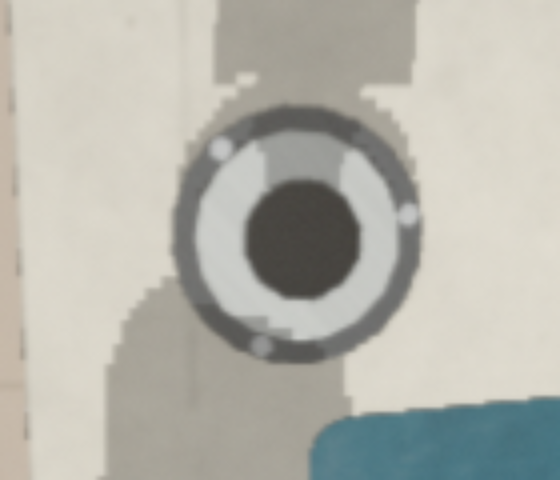

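The black rubber face sits at crop (302,238), which is full-image (328.4,121.4). The base ring centre is at about (327.2,120.3).

```bash
python3 - <<'E'
from h import *
o=ctrl.get_obs(); c=cam("wrist",o); im=ctrl.get_image("wrist")
for th in(75,90,110):
  for b in blob(im,im.max(2)<th,(328,121),6): print(th,b,toworld(c,b[0],60).round(1))
print(toworld(c,(328.4,121.4),60),toworld(c,(327.2,120.3),5)); print(12*2*c["f"]/233)
t=cam("top"); print(toworld(t,(307,261),60))
E
```

```text
75 (array([328.8, 122. ]), [26, 27, 534]) [445.1  25.3  60. ]
90 (array([328.2, 121.6]), [27, 28, 613]) [444.6  25.6  60. ]
110 (array([328.2, 121.5]), [29, 30, 660]) [444.6  25.7  60. ]
[444.77247767  25.78925471  60.        ] [445.13529391  26.31234246   5.        ]
29.880146636384204
[444.66469241  24.59313099  60.        ]
```

Request:
servo_tool(
  plan=[
    [1, [2, 20, 0], 0],
    [1, [4, 45, 0], 0],
    [1, [5, 65, -10], 0],
    [1, [5, 71.5, -25], 0],
    [1, [5, 71.5, -40], 0],
    [1, [5, 71.5, -52], 0],
    [1, [5, 71.5, -58], 0],
    [1, [5, 71.5, -58], 0],
    [1, [5, 71.5, -58], 0],
    [1, [5, 71.5, -58], 0],
  ],
)

```text
t: 8.27
ee_pos: [445.3, 25.9, 86.2]
orientation: [2.214, 2.228, 0.001]
ft_force: [0.0, 0.2, 0.4]
width: 29.3
grasp_force: 30.0
```

Request:
servo_tool(
  plan=[
    [1, [0, 0, 0], 0],
    [1, [0, 0, 0], 0],
    [1, [0, 0, 0], 0],
  ],
)

```text
t: 8.52
ee_pos: [445.2, 25.7, 86.2]
orientation: [2.214, 2.228, 0.001]
ft_force: [-0.3, 0.9, 0.1]
width: 29.0
grasp_force: 30.0
```

```bash
python3 - <<'E'
from h import *
for n in("scene","wrist"):
    im=ctrl.get_image(n)
    if n=="scene":
        p=topix(cam("scene"),(444,25,70)).astype(int); print(p); a=cv2.resize(im[p[1]-40:p[1]+40,p[0]-50:p[0]+50],None,fx=6,fy=6,interpolation=cv2.INTER_CUBIC)
cv2.imwrite("pics/s1.png",a); o=ctrl.get_obs(); print(o["ee_pos"],o["ft_force"])
E
```

```text
[336 253]
[445.08748091  25.69454358  85.98235678] [-0.69041703 -0.12822186  0.4763014 ]
```

View pics/s1.png

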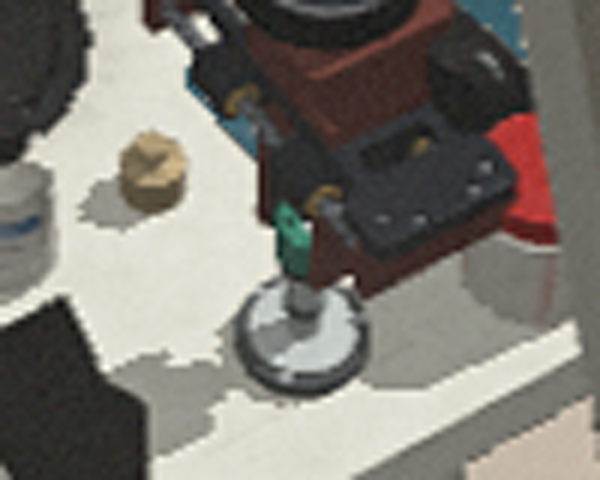

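The green specimen is held above the table and lined up with it. I'll shift y by +1 and lower it to contact.

Request:
servo_tool(
  plan=[
    [1, [-0.5, 1, -2], 0],
    [1, [-0.5, 1, -4], 0],
    [1, [-0.5, 1, -6], 0],
    [1, [-0.5, 1, -7], 0],
    [1, [-0.5, 1, -7], 0],
    [1, [-0.5, 1, -7], 0],
  ],
)

```text
t: 9.12
ee_pos: [444.2, 26.8, 78.6]
orientation: [-2.214, -2.228, 0.001]
ft_force: [-1.4, -0.3, 1.6]
width: 29.5
grasp_force: 30.0
```

Request:
servo_tool(
  plan=[
    [1, [0, 0, -0.5], 0],
    [1, [0, 0, -0.5], 0],
    [1, [0, 0, -0.5], 0],
  ],
)

```text
t: 9.37
ee_pos: [444.2, 26.8, 78.5]
orientation: [-2.214, -2.228, 0.0]
ft_force: [-2.4, -0.2, 9.9]
width: 29.4
grasp_force: 30.0
```

Contact, at 10 N. I'll back off the 0.5 mm and release gradually.

Request:
servo_tool(
  plan=[
    [1, [0, 0, 0.4], 0],
    [1, [0, 0, 0.4], 0],
    [0.6, [0, 0, 0.4], 0],
    [0.5, [0, 0, 0.4], 0],
    [0.3, [0, 0, 0.4], 0],
    [0, [0, 0, 0.4], 0],
    [0, [0, 0, 0.4], 0],
    [0, [0, 0, 0.4], 0],
    [0, [0, 0, 0.4], 0],
    [0, [0, 0, 0.4], 0],
  ],
)

```text
t: 10.2
ee_pos: [444.4, 26.8, 78.6]
orientation: [2.214, 2.229, 0.0]
ft_force: [-0.3, 0.3, -0.3]
width: 78.3
grasp_force: 0.0
```

Request:
servo_tool(
  plan=[
    [0, [0, 0, 0], 0],
    [0, [0, 0, 0], 0],
    [0, [0, 0, 0], 0],
    [0, [0, 0, 0], 0],
  ],
)

```text
t: 10.53
ee_pos: [444.4, 26.8, 78.6]
orientation: [-2.214, -2.228, 0.0]
ft_force: [0.2, 0.6, 0.3]
width: 87.8
grasp_force: 0.0
```

Request:
servo_tool(
  plan=[
    [0, [0, 0, 15], 0],
    [0, [0, 0, 40], 0],
    [0, [0, 0, 65], 0],
    [0, [0, -20, 80], 0],
    [0, [0, -45, 80], 0],
    [0, [0, -65, 80], 0],
    [0, [0, -70, 80], 0],
    [0, [0, -70, 80], 0],
    [0, [0, -70, 80], 0],
    [0, [0, -70, 80], 0],
  ],
)

```text
t: 11.37
ee_pos: [444.1, -42.5, 158.3]
orientation: [-2.214, -2.228, 0.001]
ft_force: [0.1, 0.5, -0.1]
width: 88.0
grasp_force: 0.0
```

```bash
python3 - <<'E'
from g import *
im,x=green(60,(444.7,25.7)); o=ctrl.get_obs();c=cam("wrist",o)
u,v=topix(c,(*x,60)).astype(int); cv2.imwrite("pics/w4.png",cv2.resize(im[max(v-60,0):v+60,u-70:u+70],None,fx=4,fy=4))
E
```

```text
ee [444.1 -42.5 158.3] pix [321.  124.1] [302 105  39  39 950] pred [322. 124.] xy [443.5  25.7]
```

View pics/w4.png

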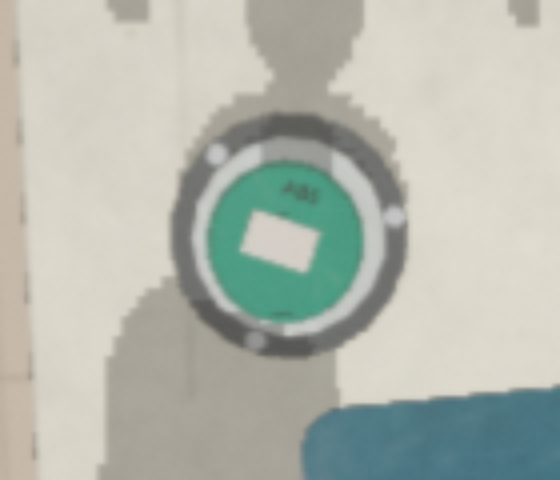

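Green stands centred on the pedestal, about 1 mm off. Next I'll go and look at the loupe.

Request:
servo_tool(
  plan=[
    [0, [0, -25, 0], 0],
    [0, [-2, -60, 0], 0],
    [0, [-4, -95, 0], 0],
    [0, [-6, -130, 0], 0],
    [0, [-8, -165, 0], 0],
    [0, [-10, -200, 0], 0],
    [0, [-12, -235, 0], 0],
    [0, [-14, -265, 0], 0],
    [0, [-14, -285, 0], 0],
    [0, [-14, -288, 0], 0],
  ],
)

```text
t: 12.25
ee_pos: [431.0, -333.8, 158.4]
orientation: [2.215, 2.226, -0.0]
ft_force: [-0.4, 0.3, 0.4]
width: 87.6
grasp_force: 0.0
```

Request:
servo_tool(
  plan=[
    [0, [0, 0, 0], 0],
    [0, [0, 0, 0], 0],
    [0, [0, 0, 0], 0],
  ],
)

```text
t: 12.5
ee_pos: [430.3, -329.5, 158.3]
orientation: [-2.212, -2.229, -0.0]
ft_force: [-0.1, 0.6, 0.1]
width: 87.8
grasp_force: 0.0
```

```bash
python3 - <<'E'
from h import *
o=ctrl.get_obs(); c=cam("wrist",o); im=ctrl.get_image("wrist"); print(o["ee_pos"],o["orientation"])
u,v=topix(c,(430,-258,10)).astype(int); y0=max(v-60,0); print(u-80,y0); cv2.imwrite("pics/raw5.png",im)
cv2.imwrite("pics/w5.png",cv2.resize(im[y0:v+60,u-80:u+80],None,fx=4.5,fy=4.5,interpolation=cv2.INTER_CUBIC))
E
```

```text
[ 430.34803906 -329.54116777  158.28397343] [-2.21192726e+00 -2.22913396e+00 -8.97687609e-05]
241 59
```

View pics/w5.png

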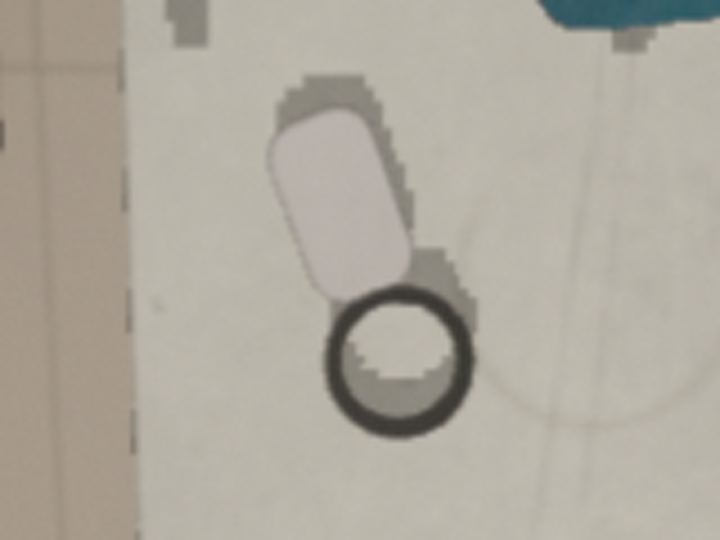

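The lens ring is centred at crop (399,361), full-image (329.7,139.2). The case centre is at crop (341,206), full-image (316.8,104.8).

```bash
python3 - <<'E'
from h import *
o=ctrl.get_obs(); c=cam("wrist",o)
L=toworld(c,(329.7,139.2),10)[:2]; C=toworld(c,(316.8,104.8),10)[:2]
d=C-L; print(L,C,np.hypot(*d),"yaw",np.degrees(np.arctan2(-d[0],d[1])))
d/=np.hypot(*d); G=L+39.5*d; G2=(L+C)/2+d*(39.5-18.25); print("grasp",G,G2,"delta",(G2-o["ee_pos"][:2]).round(1), "dz",16-o["ee_pos"][2])
for s in(-6,6):
  print(topix(c,[*(G2),10]))
y=R.from_rotvec(o["orientation"]).as_matrix()[:,1]; print(np.degrees(np.arctan2(y[1],y[0])))
E
```

```text
[ 438.92903987 -277.09497444] [ 425.75698553 -243.97062503] 35.647237476719944 yaw 21.685476352496412
grasp [ 424.33334653 -240.39053689] [ 424.49089919 -240.78674156] delta [-6.  88.8] dz -142.4146123266227
[315.52007547 101.39060845]
[315.52007547 101.39060845]
0.457981410529899
```

Request:
servo_tool(
  plan=[
    [0, [-2, 25, 0], 6],
    [0, [-4, 50, 0], 12],
    [0, [-6, 75, -15], 18],
    [0, [-6, 89, -40], 21.5],
    [0, [-6, 89, -70], 21.5],
    [0, [-6, 89, -100], 21.5],
    [0, [-6, 89, -122], 21.5],
    [0, [-6, 89, -135], 21.5],
    [0, [-6, 89, -135], 21.5],
    [0, [-6, 89, -135], 21.5],
  ],
)

```text
t: 13.38
ee_pos: [424.1, -241.2, 23.3]
orientation: [-1.757, -2.602, 0.0]
ft_force: [0.3, 0.2, 0.1]
width: 87.6
grasp_force: 0.0
```

Request:
servo_tool(
  plan=[
    [0, [0, 0, -3], 0],
    [0, [0, 0, -7], 0],
    [0, [0, 0, -7], 0],
    [0, [0, 0, -7], 0],
  ],
)

```text
t: 13.72
ee_pos: [424.7, -242.4, 17.1]
orientation: [1.759, 2.602, 0.0]
ft_force: [0.6, -1.0, -0.8]
width: 87.8
grasp_force: 0.0
```

Request:
servo_tool(
  plan=[
    [0.3, [0, 1, -1], 0],
    [0.6, [0, 1, -1], 0],
    [0.8, [0, 1, -1], 0],
    [1, [0, 1, -1], 0],
    [1, [0, 1, -1], 0],
    [1, [0, 1, -1], 0],
    [1, [0, 1, -1], 0],
    [1, [0, 1, -1], 0],
    [1, [0, 1, -1], 0],
    [1, [0, 1, -1], 0],
  ],
)

```text
t: 14.55
ee_pos: [424.4, -241.3, 15.6]
orientation: [1.76, 2.602, -0.0]
ft_force: [0.5, -0.0, -0.6]
width: 24.9
grasp_force: 0.1
```

Request:
servo_tool(
  plan=[
    [1, [0, 0, 0], 0],
    [1, [0, 0, 0], 0],
    [1, [0, 0, 0], 0],
    [1, [0, 0, 0], 0],
    [1, [0, 0, 0], 0],
  ],
)

```text
t: 14.97
ee_pos: [424.4, -241.2, 15.6]
orientation: [-1.76, -2.602, -0.0]
ft_force: [1.1, -0.7, 0.8]
width: 23.7
grasp_force: 30.0
```

Request:
servo_tool(
  plan=[
    [1, [0, 0, 5], 0],
    [1, [0, 0, 20], 0],
    [1, [0, 0, 40], 0],
    [1, [0, 0, 65], 0],
    [1, [0, 0, 90], 0],
    [1, [0, 0, 115], 0],
    [1, [0, 0, 135], 0],
    [1, [0, 0, 140], 0],
    [1, [0, 0, 140], 0],
    [1, [0, 0, 140], 0],
  ],
)

```text
t: 15.8
ee_pos: [424.1, -241.0, 155.2]
orientation: [-1.76, -2.602, 0.0]
ft_force: [-0.3, -0.0, -0.8]
width: 23.4
grasp_force: 30.0
```

Request:
servo_tool(
  plan=[
    [1, [0, 15, 0], 0],
    [1, [0, 45, 0], 0],
    [1, [1, 80, 0], 0],
    [1, [2, 115, 0], 0],
    [1, [2, 150, 0], 0],
    [1, [3, 185, 0], 0],
    [1, [4, 220, 0], 0],
    [1, [4, 250, 0], 0],
    [1, [5, 275, 0], 0],
    [1, [5, 295, 0], 0],
  ],
)

```text
t: 16.63
ee_pos: [428.2, 55.6, 154.0]
orientation: [-1.757, -2.601, 0.003]
ft_force: [0.0, 0.8, -1.1]
width: 23.4
grasp_force: 30.0
```

Request:
servo_tool(
  plan=[
    [1, [0, 6, 0], 0],
    [1, [0, 8, 0], 0],
    [1, [0, 8, -8], 0],
    [1, [0, 8, -18], 0],
    [1, [0, 8, -24], 0],
    [1, [0, 8, -25], 0],
    [1, [0, 8, -25], 0],
    [1, [0, 8, -25], 0],
  ],
)

```text
t: 17.3
ee_pos: [429.4, 61.2, 130.4]
orientation: [-1.761, -2.601, 0.0]
ft_force: [0.0, 0.1, -0.9]
width: 23.7
grasp_force: 30.0
```

```bash
python3 - <<'E'
from h import *
o=ctrl.get_obs(); print(o["ee_pos"],o["grasp_force"],R.from_rotvec(o["orientation"]).as_matrix()[:,2])
t=ctrl.get_image("top"); im=ctrl.get_image("scene"); c=cam("scene")
u,v=topix(c,(444,25,100)).astype(int); a=cv2.resize(im[v-50:v+40,u-65:u+55],None,fx=5,fy=5,interpolation=cv2.INTER_CUBIC)
cv2.imwrite("pics/s2.png",a); print(u-65,v-50)
w=o["ee_pos"]; lens=w+[14.7,-36.3,-15.6]; print("lens",lens,"scene px lens",topix(c,lens+[0,0,10]),"spec top",topix(c,(444,25.7,82)))
E
```

```text
[429.38979971  61.22455282 130.44543987] 29.956818222999573 [-4.17793362e-04 -8.17118009e-05 -9.99999909e-01]
272 196
lens [444.08979971  24.92455282 114.84543987] scene px lens [337.70702386 239.91981713] spec top [336.79464973 250.61040448]
```

View pics/s2.png

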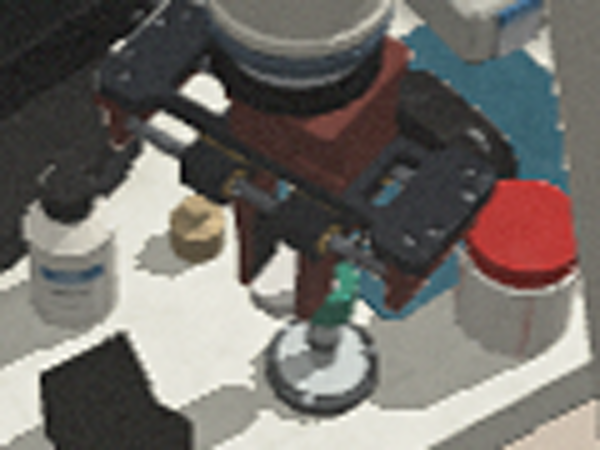

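The scene view shows green still on the pedestal, with the loupe hidden behind the gripper. I'll descend the rest of the way.

Request:
servo_tool(
  plan=[
    [1, [0, 0.8, -4], 0],
    [1, [0, 0.8, -8], 0],
    [1, [0, 0.8, -12], 0],
    [1, [0, 0.8, -15], 0],
    [1, [0, 0.8, -17.5], 0],
    [1, [0, 0.8, -17.5], 0],
    [1, [0, 0.8, -17.5], 0],
    [1, [0, 0.8, -17.5], 0],
  ],
)

```text
t: 18.07
ee_pos: [429.4, 62.6, 113.1]
orientation: [-1.76, -2.603, 0.0]
ft_force: [-0.4, 0.1, -0.6]
width: 23.2
grasp_force: 30.0
```

```bash
python3 - <<'E'
from h import *
o=ctrl.get_obs(); print(o["ee_pos"],o["grasp_force"],o["ft_force"])
t=ctrl.get_image("top"); c=cam("top"); lens=o["ee_pos"]+[14.7,-36.3,-15.6]; print("lens",lens)
p=topix(c,lens+[0,0,10]); print(p, 17*c["f"]/1240)
u,v=p.round().astype(int); print(u-12,v-12)
h=cv2.cvtColor(t,cv2.COLOR_BGR2HSV)
for y in range(v-12,v+13): print(" ".join(("G" if 65<h[y,x,0]<95 and h[y,x,1]>80 else "")+str(t[y,x].max()//10) for x in range(u-12,u+13)))
E
```

```text
[429.42983746  62.60751227 113.08609283] 29.95675653219223 [-0.39051566  0.10997608 -0.55987913]
lens [444.12983746  26.30751227  97.48609283]
[305.85479008 260.57769073] 5.3996389200240404
294 249
16 16 16 15 13 11 10 11 13 13 11 11 13 14 14 13 15 19 20 20 20 20 21 20 20
17 17 16 14 12 11 10 11 13 13 11 11 13 14 14 13 14 18 20 20 20 20 21 21 20
17 17 15 13 12 11 10 11 13 13 11 11 13 13 14 14 14 17 20 20 21 20 21 20 20
17 15 13 13 13 12 11 11 12 13 11 11 12 14 14 14 14 17 20 20 20 21 21 20 20
16 14 13 13 13 12 11 11 12 13 11 10 12 13 14 15 14 14 18 20 20 20 20 20 20
17 15 13 13 12 12 11 11 12 13 11 10 12 14 15 16 13 11 13 17 19 20 21 20 20
15 14 13 13 13 13 11 11 12 13 12 10 12 14 15 16 13 9 10 13 17 19 20 21 20
14 13 13 13 13 13 12 11 12 13 12 10 12 14 15 14 12 10 10 11 14 17 20 20 20
13 13 13 13 13 13 12 11 12 13 12 11 12 14 14 14 12 12 13 12 12 15 18 19 19
13 13 13 13 13 13 12 11 12 13 12 11 12 13 14 14 13 13 14 14 12 12 14 15 15
13 13 13 13 13 13 12 11 12 13 12 11 12 13 14 14 13 13 15 16 13 11 12 13 13
13 13 13 13 13 13 12 11 12 13 12 11 11 13 14 14 14 14 15 16 13 9 11 13 13
13 1
[... 261 characters left out ...]
4 14 13 12 13 13 10 9 11 13 13
12 13 13 13 12 13 12 12 12 13 13 11 11 12 14 14 13 12 11 10 8 9 12 13 13
12 13 12 12 12 12 12 12 12 13 13 11 11 12 14 14 14 12 10 8 8 11 13 13 13
12 12 12 12 12 12 12 12 12 13 13 11 10 12 14 14 14 12 10 8 10 12 13 13 13
12 12 12 12 12 12 12 11 12 13 13 12 10 12 14 14 14 13 11 10 11 13 13 13 13
12 12 11 12 11 12 11 11 12 13 13 12 10 12 14 14 14 13 12 11 12 13 13 13 13
11 11 11 11 11 11 11 11 12 13 13 12 10 12 13 14 14 13 12 11 12 13 13 13 13
11 11 11 11 11 11 11 11 11 13 13 12 10 12 13 14 13 13 12 12 13 13 13 13 13
11 11 11 11 11 11 11 11 11 13 13 12 10 12 13 14 13 12 12 12 13 13 13 13 13
11 11 11 11 11 10 10 10 11 13 13 12 10 11 13 14 14 13 13 13 13 13 13 13 13
```

```bash
python3 - <<'E'
from h import *
o=ctrl.get_obs(); c=cam("wrist",o); t=ctrl.get_image("wrist"); h=cv2.cvtColor(t,cv2.COLOR_BGR2HSV)
lens=o["ee_pos"]+[14.7,-36.3,-15.6]
d=np.array([14.7,-36.3,0])/39.2; e=np.array([-d[1],d[0],0])
for n,q in[("lens top c",lens+[0,0,10]),("ring near",lens-17*d+[0,0,10]),("ring far",lens+17*d+[0,0,10]),("ring L",lens+17*e+[0,0,10]),("ring R",lens-17*e+[0,0,10]),("case end",o["ee_pos"]-17*d+[0,0,-5.6]),("case near lens",lens-16.5*d+[0,0,10]),("spec",(444,25.7,82))]: print(n,topix(c,q).round(0))
for y in range(200,332,4): print(y," ".join(("G" if 65<h[y,x,0]<95 and h[y,x,1]>80 else "")+str(t[y,x].max()//10) for x in range(260,384,4)))
E
```

```text
lens top c [322. 306.]
ring near [322. 282.]
ring far [322. 329.]
ring L [349. 306.]
ring R [294. 306.]
case end [321. 221.]
case near lens [322. 283.]
spec [321. 284.]
200 19 21 21 21 21 21 21 21 21 21 21 21 21 21 21 21 21 21 19 16 16 16 16 16 17 22 22 22 21 21 22
204 21 21 22 21 21 21 21 21 21 22 21 21 21 21 18 17 17 20 17 16 16 16 16 18 21 22 22 22 22 22 21
208 22 22 22 21 21 21 21 21 21 22 21 21 20 16 16 17 17 17 16 16 16 17 20 22 21 22 22 22 21 21 21
212 21 22 21 21 21 21 21 22 21 21 21 16 16 10 9 9 8 8 13 16 17 17 20 21 22 22 22 22 21 21 22
216 22 22 21 22 22 21 21 21 21 21 16 9 11 11 12 12 12 11 9 8 15 17 17 21 22 22 22 21 21 22 21
220 22 22 21 21 22 22 21 21 21 21 10 12 12 12 13 13 13 13 13 10 9 12 17 17 22 22 21 21 21 22 22
224 22 22 21 21 21 21 21 21 21 10 11 14 16 16 16 20 21 21 19 14 9 11 16 17 21 22 22 21 22 22 22
228 22 22 21 21 21 21 17 9 9 9 11 16 16 16 16 21 21 21 21 20 9 9 9 9 20 22 22 21 21 21 22
232 22 21 21 21 21 21 10 9 9 9 14 16 16 16 17 21 21 21 21 21 13 9 9 9 12 22 22 21 22 22 22
236 22 21 21 21 21 21 9 9 9 8 14 16 16 16 21 22 21 21 21 21 14 9 9 9 9 22 22 22 
[... 1056 characters left out ...]
 5 13 9 6 6 6 6 7 7 6 7 7 7 6 7 7 7 7 7 7 7 7 6 7 6 7 9 12 4 5
296 5 4 13 9 6 7 7 7 6 6 6 7 7 7 7 7 7 7 7 7 7 7 7 7 7 7 6 9 13 4 5
300 5 4 13 8 7 7 8 7 8 7 7 7 7 8 8 8 7 8 8 8 8 8 7 7 7 7 7 8 13 4 4
304 5 4 14 8 8 8 8 8 8 8 8 8 8 8 8 8 8 8 8 8 8 8 8 8 8 8 8 8 15 4 4
308 5 5 14 8 8 9 9 9 9 9 9 9 9 9 9 9 9 9 9 9 9 9 9 9 9 9 9 9 14 4 4
312 4 5 13 7 8 8 7 8 8 8 8 8 8 8 8 8 8 8 8 7 7 8 8 8 8 8 8 8 14 3 4
316 4 4 14 7 7 7 7 7 7 7 7 7 7 7 7 7 7 7 7 7 7 7 7 7 7 7 7 7 14 4 4
320 4 4 14 10 7 6 6 7 12 13 6 3 3 3 3 3 3 3 3 3 5 12 12 7 7 6 7 9 13 3 4
324 4 4 13 10 4 6 6 9 13 13 13 7 3 3 3 3 3 3 3 6 12 12 12 8 7 5 5 9 13 4 4
328 4 4 13 11 3 6 6 10 12 13 13 12 12 11 4 5 5 10 12 12 12 12 12 9 7 5 3 9 13 4 4
```

In the wrist-image values, the case end (row 222, predicted 221) and the lens ring's far arc (about row 328, predicted 329, column 322) agree with a level, centred loupe. I'm handing in.

```bash
python3 -c "
from workcell import ctrl
print(ctrl.close_job())"
```

```text
the job is handed in; nothing more can be done
None
```

The job is handed in at about 18 s, though no verdict was shown: the green specimen stands released on the pedestal, measured about 1 mm off centre, and the loupe is held level with its lens about 1 mm from the specimen's axis and 15 mm above its top face (those loupe figures come from arm pose and grasp offset, supported by a wrist-image check).

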